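Feel along the case edge for the release notch and press it

TASK

Feel for the hidden release of the drill-bit case: with the fingers closed, touch the fingertips to the very left end (as the robot sees it) of the aluminium strip along its near edge, then sweep them along the strip to the right until they find the notch. Press the plate in the notch fully down so that the lid stands ajar, then draw the hand clear. Do not touch the lid, and leave the things around the case where they are.

Things in the scene. Friction and masses are not known exactly. Their poses are not given: they have to be found in the camera images.
- case: Flat grey steel drill-bit case, fixed to the table. Origin on the table under the middle of the edge strip; +x points across the case towards the lid and its far hinge, +y along the strip to its left end as the robot sees it. Behind the strip is a channel 18 mm wide, 28 mm above the table, then (from x = 38 mm) a wall 50 mm high under the lid.
- strip_start: Left end of the rigid aluminium edge strip on the robot's side of the case: its first 40 mm (case y +170 to +130 mm). The whole strip is 340 mm long (case y +170 to -170 mm), 40 mm wide (case x -20 to +20 mm), with a flat level top 46 mm above the table. Origin and axes are those of the case (under the middle of the whole strip).
- strip_next: The piece of the edge strip from 60 to 80 mm from its left end (case y from +110 to +90 mm; 46 mm high), flush with the rest and never notched. Origin and axes are those of the case.
- strip_right (a point): A point on top of the strip, on its centre line, 10 mm from its right end (case x 0, y -160, z 46 mm).
- release (a joint): Release plate in m: 0 up, 0.009 fully down. It is the floor of the notch, a 40 mm gap through the strip's whole width, centred at case y = +70, +30, -10, -50, -90 or -130 mm (varies, not reported: feel for it). Plate face 40 mm above the table when up (6 mm below the strip top), 31 mm when down. It takes about 7 N to move, stays where left, and raises the lid.
- lid (a joint): Opening angle of the case's lid in rad: 0 shut, 0.2 ajar with the release fully pressed. Driven by the release, 0.0222 rad per mm; hinged along the far side.
- screwdriver: A screwdriver lying in front of the case, loose; origin at its underside. Leave alone.
- jar: A small glass jar, 48 mm across, 60 mm tall, loose; origin at its underside. Leave alone.
- coil: A brass ring, 68 mm across, 18 mm tall, loose; origin at its underside. Leave alone.
- carton: A small cardboard box, 80 x 80 x 55 mm, loose; origin at its underside. Leave alone.
- bottle: A white bottle, 48 mm across, 120 mm tall, loose; origin at its underside. Leave alone.
- can: A tin can, 60 mm across, 90 mm tall, loose; origin at its underside. Leave alone.
- wrench: A wrench lying flat to the right of the case, loose; origin at its underside. Leave alone.
- lid_front (a point): Grey lid, 178 x 340 x 6 mm; hinged at the far edge. The point is the middle of its front edge, on top. Shut, the lid's top is 56 mm above the table and its front edge 38 mm behind the strip's centre line; the front edge rises about 36 mm when the release is pressed. Not to be touched.

How it is judged:
On the way, in this order (a step that is already met when the one before it is completed fails the run):
1. the fingers touch the left end of the strip (contact force between the fingers and strip_start above 0.3 N), for 0.05 s.
2. sweeping right, the fingers touch the strip 60 to 80 mm from its left end (contact force between the fingers and strip_next above 0.3 N), for 0.05 s.
3. the fingers have pressed the release down in its notch and the lid is ajar (value of joint release above 0.0065 m and value of joint lid above 0.13 rad), for 0.2 s.
At the end, for the whole second after the job is handed in: The release is down by more than 6.5 mm of its 9 mm, the lid stands ajar (over 0.13 rad) and still, and every loose thing is within 20 mm of where it was (all of step 3 and velocity of joint lid below 0.05 rad/s and distance of each of screwdriver, jar, coil, carton, bottle, can, wrench from where it was at the start of the episode below 0.02 m); the robot touches nothing.
It fails at once if the robot touches the lid (over 1 N) (contact force between any of the arm, the fingers and lid above 1 N).
It fails at once if a loose thing is moved or lifted by more than 20 mm (distance of any of screwdriver, jar, coil, carton, bottle, can, wrench from where it was at the start of the episode above 0.02 m).
It also fails if it takes over 72 s, if anything falls off the work surface, if the arm or the gripper's body presses on something with over 40 N, if the wrist force passes 120 N, or if a joint passes its speed limit or range.

ROBOT

A 7-joint arm with a two-finger parallel gripper is mounted at the origin on the work surface. World frame = base frame: x ahead of the robot, y to its left, z up, the work surface at z = 0. Lengths are in m, angles in rad, forces in N, time in s.
With the tool pointing down it reaches from about 0.425 to 0.925 m from the base axis. Payload 6.8 kg.
Tool frame: the origin (TCP) lies at the very end of the fingers, on their centre line; the grasp point (between the pads) lies 19 mm behind it; z points along the fingers, y is the line along which they close (so a half turn about z gives the same grasp; the last joint's range is limited). The gripper opens to 88 mm and grips with 3 to 60 N. Pads are 20 mm wide; open, the fingers measure 115 mm over their backs; the gripper's body (75 mm by 178 mm) begins 61 mm behind the grasp point.
Start: joints at [-1.253, 0.477, 0.022, 1.555, -0.011, 1.109, -0.083], TCP at [0.279, 0.615, 0.223] pointing down, gripper open.
Joint ranges: [-2.96, 2.96], [-0.34, 2.1], [-1.41, 1.46], [0.24, 2.44], [-1.37, 4.51], [0.17, 1.92], [-2.96, 2.96]. Speed limits (rad/s): [2.39, 2.39, 3.14, 3.14, 3.14, 3.14, 3.14].

INTERFACE

Orientations are given as a 3x3 rotation matrix whose columns are the frame's x, y, z axes.
In Python, from workcell import env gives the robot as it stands. The module is installed in compiled form; this text tells all that it offers.
- The arm moves only by the tool drive_tool, never from a script. Its argument "plan" is a list of rows, each a list of 7 numbers: the shift along the tool's x, y, z in mm, then the turn, a rotation vector about the tool's x, y, z in rad, then the closure, from -1 (fully open) to 1 (shut). In form: [[tx, ty, tz, rx, ry, rz, claw], ...]. A call has 1 to 5 rows; each row shifts and turns the commanded pose from where the row before left it, along the tool's axes as they then stand; what a row does not reach is not made up. A row lasts 1/10 s, in which the tool goes at most 50 mm and 8.59 degrees, less where a joint would pass 70% of its speed; a pose out of reach is approached as far as the arm can. A call is refused whole if a number of a shift passes 50 or a number of a turn 0.15, either way. A call with a gripper value outside its range is refused whole. The fingers move at their own pace and stop on an object; "squeeze" is the grip in N (left out, the last holds). Time passes only in rows, so rows that do not move let the fingers close. It gives the time, the measured TCP pose, the force, the opening and the grip force at its end, in the units of the state.
- env.get_state(): the state, without advancing time (a new reading comes with each control period).
- env.capture(name): name is "scene" or "top" or "wrist"; returns a dict with "img" (384x512x3 uint8, blue, green, red), "K" (3x3 intrinsics, pixels), "pose" (4x4, takes a point from camera to world coordinates). Camera axes: x right, y up, looking along -z (the intrinsics and any distortion apply to the point x, -y, -z); pixel columns grow to the right and rows downward; lengths in m; the calibration is good to about 2 mm. A picture is of the moment at which its call begins. There is no depth.
- env.job_done(): hands the job in; it is judged then, once.
Trained networks look in a picture, given as the dict that the camera call returned (one of the last four; its "shot" number tells which), for a name from the list of things; names that differ only in an ending like _2 or _b are one class to them, and where a whole thing is asked for, a point or a joint stands for the part that bears it (a point fixed in the world has none). Each returns a list of dicts, best first, with "conf" (0 to 1); they miss things now and then, are a little off and sometimes report something else, mostly with a low value. They report only what shows in the picture. A call takes as long as a camera call.
- env.spot_in(picture, query): "xy" ([column, row] as shares, 0 to 1, of the picture: columns of its width, rows of its height, amid what is visible of it).
- env.regions_of(picture, query): "pixels" (384x512 bool, what is visible of it) and "xy" ([column, row] as shares, 0 to 1, of the picture: columns of its width, rows of its height, amid what is visible of it).
- env.pinpoint(picture, query): "xy" ([column, row] as shares, 0 to 1, of the picture: columns of its width, rows of its height: a listed point, or the origin of a listed thing).
The state is a dict: "clock": time; "q": joint angles; "qvel": joint speeds; "tau": joint torques, N m; "tool_pos": TCP position; "tcp_rot": TCP orientation; "ft_force": force on the tool from outside, world axes, zero at the start; "torque": the same for the moment, N m; "gripper_width": finger opening in m; "grip_force": force on a finger pad.
Only numpy, scipy, OpenCV 4.12 (cv2) and the standard library are available. Lean on these libraries where they do the work, as an engineer would, in place of code of your own. Each camera call takes 0.05 s, during which the arm holds its last target. There are 200 camera calls.

## Working session

There is one attempt and no reset: what is moved stays moved. The work goes in short steps, Python scripts to look and compute and a tool call to move; the robot and the scene stay as the last step left them, time stands still between calls to the robot, and variables do not carry over. Pictures are saved under pics/ and viewed, at most 10 in all, crops included, and the job is handed in when it is done.

Besides the shell and the picture viewer there is one more tool, called after "Call:" in YAML: its name, and indented under it one key for each argument. drive_tool: Moves the arm, as the interface text tells. Its arguments: {"type":"object","properties":{"plan":{"type":"array","items":{"type":"array","items":{"type":"number"}}},"squeeze":{"type":"number"}},"required":["plan"]}

```bash
mkdir -p pics; cat > h.py <<'E'
import numpy as np, cv2
from workcell import env
def ray(c,xy):
    h,w=c['img'].shape[:2]
    u,v=xy[0]*w,xy[1]*h
    d=np.linalg.inv(c['K'])@[u,v,1]; d=np.array([d[0],-d[1],-d[2]])
    P=c['pose']; return P[:3,3],P[:3,:3]@d
def at(c,xy,z):
    o,d=ray(c,xy); return o+d*(z-o[2])/d[2]
E
python3 - <<'E'
from h import *
s=env.get_state(); print(s['clock'],s['tool_pos'],s['tcp_rot'].round(3) if hasattr(s['tcp_rot'],'round') else s['tcp_rot'],s['ft_force'])
ims=[]
for n in ('top','scene'):
    c=env.capture(n); ims.append(c['img'])
    for q,z in (('case',0),('strip_right',.046),('lid_front',.056),('screwdriver',0),('jar',0),('coil',0),('carton',0),('bottle',0),('can',0),('wrench',0)):
        r=env.pinpoint(c,q)
        if r: print(n,q,round(r[0]['conf'],2),np.round(r[0]['xy'],3),at(c,r[0]['xy'],z).round(3))
    for q in ('strip_start','strip_next'):
        r=env.spot_in(c,q)
        if r: print(n,q,round(r[0]['conf'],2),at(c,r[0]['xy'],.046).round(3))
    cv2.imwrite(f'pics/{n}.png',c['img'])
E
```

```text
0.0 [0.27859129 0.61418975 0.22169535] [[-0.911  0.413 -0.001]
 [ 0.413  0.911 -0.002]
 [-0.    -0.002 -1.   ]] [ 0.31288058 -0.26806899  0.04352329]
top case 0.85 [0.46  0.572] [0.559 0.044 0.   ]
top strip_right 0.63 [0.582 0.566] [ 0.56  -0.116  0.046]
top lid_front 0.9 [0.456 0.522] [0.604 0.046 0.056]
top screwdriver 0.94 [0.523 0.651] [ 0.479 -0.04   0.   ]
top jar 0.77 [0.382 0.652] [0.48  0.147 0.   ]
top coil 0.81 [0.654 0.568] [ 0.56  -0.216  0.   ]
top carton 0.72 [0.276 0.535] [0.598 0.291 0.   ]
top bottle 0.73 [0.658 0.446] [ 0.685 -0.224  0.   ]
top can 0.59 [0.272 0.42 ] [0.716 0.299 0.   ]
top wrench 0.73 [0.712 0.582] [ 0.546 -0.293  0.   ]
top strip_start 0.72 [0.565 0.185 0.046]
scene case 0.92 [0.553 0.579] [0.564 0.04  0.   ]
scene strip_right 0.64 [0.473 0.446] [ 0.557 -0.121  0.046]
scene lid_front 0.77 [0.528 0.563] [0.606 0.038 0.056]
scene screwdriver 0.83 [0.56  0.488] [ 0.479 -0.036  0.   ]
scene jar 0.58 [0.669 0.603] [0.476 0.152 0.   ]
scene coil 0.78 [0.433 0.426] [ 0.552 -0.213  0.   ]
scene carton 0.97 [0.688 0.794] [0.604 0.296 0.   ]
scene bottle 0.63 [0.339 0.475] [ 0.689 -0.239  0.   ]
scene can 0.59 [0.624 0.878] [0.71  0.301 0.   ]
scene wrench 0.94 [0.4   0.374] [ 0.539 -0.305  0.   ]
scene strip_start 0.74 [0.576 0.195 0.046]
scene strip_next 0.71 [0.564 0.141 0.046]
```

View pics/top.png

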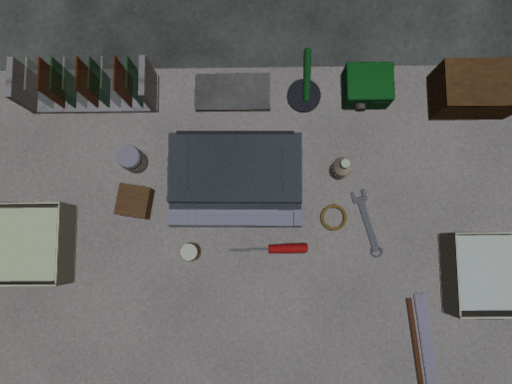

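View pics/scene.png

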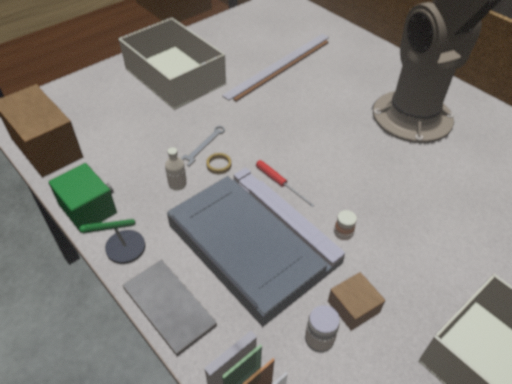

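The pictures show the case nearly square to the world axes. In the top view the strip runs from pixel (168,215) to (302,215), with the jar at (190,252), the screwdriver in front and the carton at the left. I'll turn the tool so the fingers close along the strip, shut them and approach the left end.

Call:
drive_tool:
  plan:
    - [0,0,0,0,0,-0.142,1]
    - [0,0,0,0,0,-0.142,1]
    - [0,0,0,0,0,-0.142,1]
    - [-15,-25,0,0,0,0,1]
    - [-20,-32,0,0,0,0,1]
  squeeze: 10

```text
clock: 1.8
tool_pos: [0.3124, 0.5586, 0.2224]
tcp_rot: [[-1.0, -0.004, -0.001], [-0.004, 1.0, 0.001], [0.001, 0.001, -1.0]]
ft_force: [-0.1, 0.1, -0.5]
gripper_width: 0.0511
grip_force: 0.0
```

Call:
drive_tool:
  plan:
    - [-20,-32,0,0,0,0,1]
    - [-20,-32,0,0,0,0,1]
    - [-20,-32,0,0,0,0,1]
    - [-20,-32,0,0,0,0,1]
    - [-20,-32,0,0,0,0,1]

```text
clock: 2.3
tool_pos: [0.4146, 0.3964, 0.2229]
tcp_rot: [[-1.0, -0.0, 0.0], [-0.0, 1.0, 0.0], [-0.0, 0.0, -1.0]]
ft_force: [0.8, -0.5, 0.5]
gripper_width: 0.0112
grip_force: 0.0
```

Call:
drive_tool:
  plan:
    - [-20,-32,0,0,0,0,1]
    - [-20,-32,0,0,0,0,1]
    - [-20,-32,0,0,0,0,1]
    - [-20,-32,0,0,0,0,1]
    - [-20,-32,0,0,0,0,1]

```text
clock: 2.8
tool_pos: [0.5146, 0.2364, 0.2229]
tcp_rot: [[-1.0, -0.0, 0.0], [-0.0, 1.0, 0.0], [-0.0, 0.0, -1.0]]
ft_force: [1.5, 0.2, 0.2]
gripper_width: 0.0005
grip_force: 0.0
```

```bash
python3 - <<'E'
from h import *
s=env.get_state(); print(s['clock'],s['tool_pos'],np.round(s['tcp_rot'],4),s['ft_force'],s['gripper_width'])
for n in ('top','wrist'):
    c=env.capture(n)
    for q,z in (('case',0),('strip_right',.046),('lid_front',.056)):
        r=env.pinpoint(c,q)
        if r: print(n,q,round(r[0]['conf'],2),at(c,r[0]['xy'],z).round(4))
    for q,z in (('lid',.056),('case',.046),('strip_start',.046),('strip_next',.046)):
        r=env.regions_of(c,q)
        if r:
            m=r[0]['pixels']; p=np.argwhere(m)[:,::-1]
            h,w=m.shape
            W=np.array([at(c,((a+.5)/w,(b+.5)/h),z)[:2] for a,b in p])*1000
            print(n,q,r[0]['conf'],len(p),cv2.minAreaRect(W.astype(np.float32)))
    cv2.imwrite(f'pics/{n}2.png',c['img'])
E
```

```text
2.8 [0.51460142 0.2364492  0.22290334] [[-1.e+00 -2.e-04  4.e-04]
 [-2.e-04  1.e+00  3.e-04]
 [-4.e-04  3.e-04 -1.e+00]] [1.51668606 0.17138557 0.1523981 ] 0.0005149937437239971
top case 0.84 [0.5596 0.0438 0.    ]
top strip_right 0.7 [ 0.5566 -0.1152  0.046 ]
top lid_front 0.85 [0.6064 0.0539 0.056 ]
top lid 0.65 9619 ((687.9337158203125, 42.667396545410156), (339.1338195800781, 184.07305908203125), 89.4396743774414)
top case 0.67 11225 ((659.64892578125, 43.586944580078125), (341.898193359375, 245.87315368652344), 89.39338684082031)
top strip_start 0.72 220 ((561.146484375, 193.60543823242188), (38.5277099609375, 37.8276481628418), 89.61112976074219)
top strip_next 0.69 110 ((559.5328369140625, 144.1558837890625), (20.210548400878906, 35.271728515625), 89.61140441894531)
wrist case 0.75 [0.5655 0.0411 0.    ]
wrist strip_right 0.3 [ 0.4753 -0.0028  0.046 ]
wrist lid_front 0.78 [0.5974 0.0434 0.056 ]
wrist lid 0.65 15591 ((690.5046997070312, 74.83967590332031), (273.84967041015625, 185.73532104492188), 89.40168762207031)
wrist case 0.63 23624 ((660.017822265625, 72.9818115234375), (266.86700439453125, 286.6796875), 0.12620790302753448)
wrist strip_start 0.78 1309 ((561.2302856445312, 194.0131072998047), (44.25072479248047, 42.631591796875), 0.14978520572185516)
wrist strip_next 0.88 666 ((560.6688232421875, 143.8750457763672), (22.37281036376953, 47.39982986450195), 85.0462875366211)
```

View pics/wrist2.png

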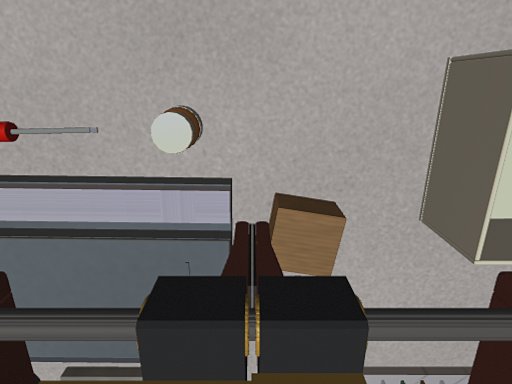

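The wrist view shows the strip's left end at about pixel (232,200), clear of the carton at (308,240). The networks agree on the pose: strip_start is at (0.561, 0.194), the case centre at about (0.560, 0.044), and the yaw is about -0.01. Next I'll come down over the left end.

Call:
drive_tool:
  plan:
    - [-20,-18,30,0,0,0,1]
    - [-20,-18,35,0,0,0,1]
    - [-3,0,40,0,0,0.0,1]
    - [0,0,40,0,0,0,1]
    - [0,0,15,0,0,0,1]

```text
clock: 4.1
tool_pos: [0.5546, 0.2007, 0.059]
tcp_rot: [[-1.0, 0.0, -0.005], [0.0, 1.0, -0.003], [0.005, -0.003, -1.0]]
ft_force: [-0.6, 0.1, 0.5]
gripper_width: 0.0004
grip_force: 0.0
```

Call:
drive_tool:
  plan:
    - [0,0,2,0,0,0.01,1]
    - [0,0,0,0,0,0,1]
    - [0,0,2,0,0,0,1]
    - [0,0,2,0,0,0,1]
    - [0,0,0,0,0,0,1]

```text
clock: 4.6
tool_pos: [0.5573, 0.2021, 0.0576]
tcp_rot: [[-1.0, 0.01, 0.001], [0.01, 1.0, 0.001], [-0.001, 0.001, -1.0]]
ft_force: [0.5, 0.6, 0.4]
gripper_width: 0.0006
grip_force: 0.0
```

Call:
drive_tool:
  plan:
    - [0,0,4,0,0,0,1]
    - [0,0,3,0,0,0,1]
    - [0,0,2,0,0,0,1]
    - [0,0,1,0,0,0,1]
    - [0,0,0,0,0,0,1]

```text
clock: 5.1
tool_pos: [0.5569, 0.2018, 0.0466]
tcp_rot: [[-1.0, 0.01, -0.0], [0.01, 1.0, -0.0], [0.0, -0.0, -1.0]]
ft_force: [0.4, -0.4, -0.1]
gripper_width: 0.0005
grip_force: 0.0
```

Call:
drive_tool:
  plan:
    - [0,0,1,0,0,0,1]
    - [0,0,1,0,0,0,1]
    - [0,0,0,0,0,0,1]

```text
clock: 5.4
tool_pos: [0.557, 0.2018, 0.0464]
tcp_rot: [[-1.0, 0.01, -0.0], [0.01, 1.0, 0.0], [0.0, 0.0, -1.0]]
ft_force: [-5.2, -2.5, 16.5]
gripper_width: 0.0008
grip_force: 8.4
```

Contact on the left end. I'll ease to a light press and sweep right.

Call:
drive_tool:
  plan:
    - [0,0,-1,0,0,0,1]
    - [0,-10,0,0,0,0,1]
    - [0,-10,0,0,0,0,1]
    - [0,-10,0,0,0,0,1]
    - [0,-10,0,0,0,0,1]

```text
clock: 5.9
tool_pos: [0.5577, 0.1623, 0.0464]
tcp_rot: [[-1.0, 0.009, 0.003], [0.009, 1.0, 0.002], [-0.003, 0.002, -1.0]]
ft_force: [0.5, 4.5, 5.6]
gripper_width: 0.0006
grip_force: 2.8
```

Call:
drive_tool:
  plan:
    - [0,-8,0,0,0,0,1]
    - [0,-6,0,0,0,0,1]
    - [0,-3,0,0,0,0,1]
    - [0,0,0,0,0,0,1]
    - [0,0,0,0,0,0,1]

```text
clock: 6.4
tool_pos: [0.5576, 0.1444, 0.0464]
tcp_rot: [[-1.0, 0.011, 0.002], [0.011, 1.0, 0.001], [-0.002, 0.001, -1.0]]
ft_force: [0.2, 1.2, 6.5]
gripper_width: 0.0003
grip_force: 3.3
```

Call:
drive_tool:
  plan:
    - [0,-10,0,0,0,0,1]
    - [0,-10,0,0,0,0,1]
    - [0,-8,0,0,0,0,1]
    - [0,-2,0,0,0,0,1]
    - [0,0,0,0,0,0,1]

```text
clock: 6.9
tool_pos: [0.5572, 0.1142, 0.0464]
tcp_rot: [[-1.0, 0.011, 0.002], [0.011, 1.0, 0.001], [-0.002, 0.001, -1.0]]
ft_force: [1.1, 2.6, 6.5]
gripper_width: 0.0004
grip_force: 3.3
```

Still supported here, so on to the next candidate.

Call:
drive_tool:
  plan:
    - [0,-12,0,0,0,0,1]
    - [0,-12,0,0,0,0,1]
    - [0,-10,0,0,0,0,1]
    - [0,-6,0,0,0,0,1]
    - [0,0,0,0,0,0,1]

```text
clock: 7.4
tool_pos: [0.5568, 0.0736, 0.0464]
tcp_rot: [[-1.0, 0.011, 0.002], [0.011, 1.0, 0.0], [-0.002, 0.0, -1.0]]
ft_force: [0.2, 0.4, 7.0]
gripper_width: 0.0003
grip_force: 3.5
```

Call:
drive_tool:
  plan:
    - [0,-12,0,0,0,0,1]
    - [0,-12,0,0,0,0,1]
    - [0,-10,0,0,0,0,1]
    - [0,-6,0,0,0,0,1]
    - [0,0,0,0,0,0,1]

```text
clock: 7.9
tool_pos: [0.5563, 0.0336, 0.0464]
tcp_rot: [[-1.0, 0.011, 0.002], [0.011, 1.0, 0.0], [-0.002, 0.0, -1.0]]
ft_force: [-0.0, 0.1, 7.6]
gripper_width: 0.0007
grip_force: 3.6
```

Call:
drive_tool:
  plan:
    - [0,-12,0,0,0,0,1]
    - [0,-12,0,0,0,0,1]
    - [0,-10,0,0,0,0,1]
    - [0,-6,0,0,0,0,1]
    - [0,0,0,0,0,0,1]

```text
clock: 8.4
tool_pos: [0.5559, -0.0064, 0.0464]
tcp_rot: [[-1.0, 0.011, 0.002], [0.011, 1.0, 0.0], [-0.002, 0.0, -1.0]]
ft_force: [0.3, 1.3, 8.1]
gripper_width: 0.0004
grip_force: 3.6
```

Call:
drive_tool:
  plan:
    - [0,-12,0,0,0,0,1]
    - [0,-12,0,0,0,0,1]
    - [0,-10,0,0,0,0,1]
    - [0,-6,0,0,0,0,1]
    - [0,0,0,0,0,0,1]

```text
clock: 8.9
tool_pos: [0.5554, -0.0463, 0.0464]
tcp_rot: [[-1.0, 0.011, 0.002], [0.011, 1.0, 0.0], [-0.002, 0.0, -1.0]]
ft_force: [1.0, 0.7, 8.1]
gripper_width: 0.0001
grip_force: 3.7
```

Call:
drive_tool:
  plan:
    - [0,-12,0,0,0,0,1]
    - [0,-12,0,0,0,0,1]
    - [0,-10,0,0,0,0,1]
    - [0,-6,0,0,0,0,1]
    - [0,0,0,0,0,0,1]

```text
clock: 9.4
tool_pos: [0.5532, -0.0872, 0.0452]
tcp_rot: [[-1.0, 0.012, -0.001], [0.012, 1.0, -0.001], [0.001, -0.001, -1.0]]
ft_force: [0.3, -0.2, -0.3]
gripper_width: 0.0007
grip_force: 0.0
```

The force drops to zero at y ≈ -0.087, so this is the notch. Pressing down.

Call:
drive_tool:
  plan:
    - [0,0,2,0,0,0,1]
    - [0,0,2,0,0,0,1]
    - [0,0,2,0,0,0,1]
    - [0,0,1,0,0,0,1]
    - [0,0,0,0,0,0,1]

```text
clock: 9.9
tool_pos: [0.5539, -0.0846, 0.0386]
tcp_rot: [[-1.0, 0.009, -0.0], [0.009, 1.0, 0.0], [0.001, 0.0, -1.0]]
ft_force: [-2.0, 1.4, 2.9]
gripper_width: 0.0007
grip_force: 1.5
```

Call:
drive_tool:
  plan:
    - [0,0,2,0,0,0,1]
    - [0,0,2,0,0,0,1]
    - [0,0,2,0,0,0,1]
    - [0,0,1,0,0,0,1]
    - [0,0,0,0,0,0,1]

```text
clock: 10.4
tool_pos: [0.5539, -0.0847, 0.0317]
tcp_rot: [[-1.0, 0.009, -0.0], [0.009, 1.0, 0.0], [0.0, 0.0, -1.0]]
ft_force: [-2.1, 0.9, 3.9]
gripper_width: 0.0005
grip_force: 1.9
```

Call:
drive_tool:
  plan:
    - [0,0,1,0,0,0,1]
    - [0,0,1,0,0,0,1]
    - [0,0,0,0,0,0,1]
    - [0,0,0,0,0,0,1]

```text
clock: 10.8
tool_pos: [0.5541, -0.0847, 0.0312]
tcp_rot: [[-1.0, 0.009, -0.0], [0.009, 1.0, 0.001], [0.0, 0.001, -1.0]]
ft_force: [-7.1, 1.3, 20.5]
gripper_width: 0.0006
grip_force: 10.1
```

Bottomed at 31 mm. I'll draw up, staying clear of the lid.

Call:
drive_tool:
  plan:
    - [0,0,-3,0,0,0,1]
    - [0,0,-8,0,0,0,1]
    - [2,0,-15,0,0,0,1]
    - [5,0,-30,0,0,0,1]
    - [10,0,-40,0,0,0,1]

```text
clock: 11.3
tool_pos: [0.5362, -0.0849, 0.1261]
tcp_rot: [[-1.0, 0.01, -0.002], [0.01, 1.0, 0.0], [0.002, -0.0, -1.0]]
ft_force: [0.7, 0.3, 0.4]
gripper_width: 0.0006
grip_force: 0.0
```

Call:
drive_tool:
  plan:
    - [20,0,-40,0,0,0,1]
    - [20,0,-20,0,0,0,1]
    - [0,0,0,0,0,0,1]
    - [0,0,0,0,0,0,1]

```text
clock: 11.7
tool_pos: [0.4974, -0.0846, 0.1864]
tcp_rot: [[-1.0, 0.01, 0.002], [0.01, 1.0, 0.0], [-0.002, 0.0, -1.0]]
ft_force: [-0.5, 1.1, -0.6]
gripper_width: 0.0008
grip_force: 0.0
```

```bash
python3 - <<'E'
from h import *
s=env.get_state(); print(s['clock'],s['tool_pos'],s['ft_force'])
c=env.capture('scene'); cv2.imwrite('pics/end.png',c['img'])
E
```

```text
11.7 [ 0.49736493 -0.08461367  0.18641019] [-0.50352509  1.06095312 -0.59743148]
```

View pics/end.png

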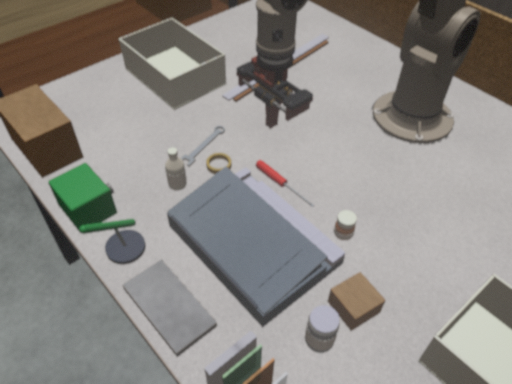

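The lid stands ajar, with its front edge raised around (280,215). The loose things are where they were, and the hand is clear at about (275,95).

```bash
python3 -c "
from workcell import env
print(env.job_done())"
```

```text
the job is handed in; nothing more can be done
None
```

I swept the strip from its left end and found the notch at its last position (case y = -130 mm). I pressed the plate there to its 31 mm stop; in the final picture the lid stands ajar and nothing else has visibly moved. The hand is clear and the job is handed in, but no verdict was returned.

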